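Seat a battery cell in the tester's V-block

ROBOT

A 7-joint arm with a two-finger parallel gripper is mounted at the origin on the work surface. World frame = base frame: x ahead of the robot, y to its left, z up, the work surface at z = 0. Lengths are in m, angles in rad, forces in N, time in s.
With the tool pointing down it reaches from about 0.425 to 1.025 m from the base axis. Payload 3.6 kg.
Tool frame: the origin (TCP) lies midway between the tips of the shut fingers; the grasp point (between the pads) lies 19 mm behind it; z points along the fingers, y is the line along which they close (so a half turn about z gives the same grasp; the last joint's range is limited). The gripper opens to 85 mm and grips with 20 to 120 N. Pads are 22 mm wide; open, the fingers measure 114 mm over their backs; the gripper's body (76 mm by 85 mm) begins 54 mm behind the grasp point. The pads swing forward as they close: fully open they stand 13 mm farther back than shut.
Start: joints at [-0.093, 0.591, 0.048, 1.609, -0.033, 0.943, -0.034], TCP at [0.725, 0, 0.191] pointing down, gripper open.
Joint ranges: [-2.69, 2.69], [-0.47, 2.24], [-1.27, 1.36], [0.19, 2.51], [-1.53, 4.68], [0.08, 2.07], [-3.09, 3.09]. Speed limits (rad/s): [2.57, 2.57, 3.14, 3.14, 3.14, 3.14, 3.14].

INTERFACE

Orientations are given as [roll, pitch, yaw] about the fixed x, y, z axes, in that order (R = Rz(yaw) Ry(pitch) Rx(roll)).
In Python, from station import * gives the robot as it stands.
- The arm moves only by the shell command python3 -m inch [OPENING], which reads ROWS from standard input. ROWS is a JSON list of rows, 1 to 20 of them, each of 6 numbers: dx, dy, dz in fractions of the full range, 1 being 0.5 m, then a rotation vector rx, ry, rz in parts of the range, where 1.0 means 120 degrees; each row shifts and turns the commanded pose from where the row before left it, along the tool's axes as they then stand; what a row does not reach is not made up. A row lasts 1/8 s, in which the tool goes at most 0.0625 m and 0.188 rad, less where a joint would pass 70% of its speed; a pose out of reach is approached as far as the arm can. OPENING is the opening from 0.0 (shut) to 1.0 (fully open), set as the command begins (- or left out keeps the last). The fingers move at their own pace and stop on an object; the grip force is fixed at half the most. Time passes only in rows, so rows that do not move let the fingers close. It prints the time, the measured TCP pose, the force, the opening and the grip force at its end. No shift or turn number may pass 1 either way. Input that does not fit is refused with a message, and nothing moves.
- sense(): the state, without advancing time (a new reading comes with each control period).
- read_camera(name): name is "scene" or "side" or "wrist"; returns a dict with "pixels" (400x640x3 uint8, red, green, blue), "mtx" (3x3 intrinsics, pixels), "R" (3x3) and "t" (3): a world point X has camera coordinates R X + t. Camera axes: x right, y down, z forward; pixel columns grow to the right and rows downward; lengths in m; the calibration is good to about 2 mm. A picture is of the moment at which its call begins. There is no depth.
- job_done(): hands the job in; it is judged then, once.
The state is a dict: "time_s": time; "joint_pos": joint angles; "dq": joint speeds; "effort": joint torques, N m; "ee_pos": TCP position; "tcp_rot": TCP orientation; "contact_force": force on the tool from outside, world axes, zero at the start; "moment": the same for the moment, N m; "gripper_width": opening from 0.0 (shut) to 1.0 (fully open); "grip_force": force on a finger pad.
Only numpy, scipy, OpenCV 4.12 (cv2) and the standard library are available. Lean on these libraries where they do the work, as an engineer would, in place of code of your own. Each camera call takes 0.05 s, during which the arm holds its last target. There are 200 camera calls.

TASK

Take the blue cell from the rack and slide it, button end first, along the tester's V and under the white shoe until the button meets the sprung copper end contact. Work gently, without forcing it into the flanks: press it home on the contact with about 10 newtons beyond the sliding drag for a second, never over 18, then let go so that it stays lying in the V on both flanks with its button still against the contact. Leave the other cells and everything else where they are.

Things in the scene. Friction and masses are not known exactly. Their poses are not given: they have to be found in the camera images.
- blue_cell: the blue rechargeable cell to load: a cylinder 32 mm across, 70 mm long, about 0.14 kg, lying in one of the rack's three places. Origin mid-length on its axis; own +x runs along the axis to the button end (blue body ends at x = 32 mm, white band, then a steel button 15 mm wide up to x = 35 mm); flat tail at x = -35 mm. Its spin about x is arbitrary.
- blue_button (a point): centre of the face of the blue cell's button, 35 mm along +x from the cell's origin.
- rack: fixed grey rack, 74 x 206 mm; origin under its centre. Three cells lie 68 mm apart (y = -68, 0, 68 mm), axes along its x and 28 mm above the table, button ends to +x. Its ribs stay 8 mm or more below the cell axes: a cell can be gripped across from above anywhere along its length, fingertips down to 6 mm below the axis.
- tester: fixed cell tester, black base 130 x 90 x 10 mm. Origin on the table under the V's mouth; +x is the push direction, z up. Two 45 degree aluminium flanks form a V open to the top, x = 0 to 56 mm; flanks and block stay 9 mm or more below the seated cell's axis (y = 0, z = 48 mm). Only open space lies before the mouth (x < 0): the cell's tail overhangs there.
- v_mouth (a point): mouth of the V on the seated cell's axis: x = 0, y = 0, z = 48 mm of the tester; turned like the tester.
- shoe_lip (a point): front lip of the white sprung hold-down shoe, x = 14 mm, z = 69 mm of the tester. It slopes down to a flat underside at x = 31 to 45 mm, z = 62.5 mm; the cell lifts it 1.5 mm as it slides under, against about 2 N, then drags with 3 to 6 N in all. A grey bridge carries it: x = 29 to 41 mm, posts 28 to 34 mm off the axis, top at z = 80 mm.
- contact_zone (a point): middle (x = 53 mm, z = 48 mm of the tester) of the range where the sprung copper end contact may stand: a 16 mm disc facing -x on an orange carriage, locked differently every time. Its relaxed face is anywhere within 7 mm of here along x: find it by touch. It yields 1 mm per 5 N, 8 mm at most. Let go, the cell may spring back 1 to 3 mm; drag keeps it touching.
- green_cell: green rechargeable cell, a cylinder 32 mm across and 70 mm long, 0.14 kg, lying in the rack; to be left alone. Same axes as the blue one.
- orange_cell: orange rechargeable cell, a cylinder 32 mm across and 70 mm long, 0.14 kg, lying in the rack; to be left alone. Same axes as the blue one.
- screwdriver: screwdriver lying on the bench near the scooter deck; origin under its middle.
- screw_jar: clear screw jar, 60 mm wide, 75 mm high; origin under its centre.
- multimeter: yellow multimeter, 160 x 80 x 32 mm; origin under its centre.
- controller: motor controller in a clear case, 110 x 75 x 28 mm; origin under its centre.
- screw_dish: steel screw dish, 90 mm wide, 25 mm high; origin under its centre.
Things that resemble listed ones, but are neither listed nor needed, are in the scene too. Of the things like the blue_cell, leave any that is brown; of the rest the larger one is meant.

How it is judged:
On the way, in this order (a step that is already met when the one before it is completed fails the run):
1. the blue cell is lifted clear of the rack (height (world z) of blue_cell above 0.06 m), for 0.1 s.
2. the blue cell, button end first and lying along the V, presses the end contact with 4 to 18 N for half a second (contact force between blue_cell and end_contact_c0 between 4 and 18 N and angle between the x axis of blue_cell and the x axis of tester, either way round below 0.08 rad and x of blue_button in the frame of tester above 0.044 m), for 0.5 s.
At the end, for the whole second after the job is handed in: the blue cell rests, let go and still (under 10 mm/s), along the V (within 0.06 rad), touching both flanks and, with its button, the copper end contact (each with at least 0.2 N) (contact force between blue_cell and end_contact_c0 above 0.2 N and contact force between blue_cell and tester_c0 above 0.2 N and contact force between blue_cell and tester_c1 above 0.2 N and angle between the x axis of blue_cell and the x axis of tester, either way round below 0.06 rad and x of blue_button in the frame of tester above 0.044 m and linear speed of blue_cell below 0.01 m/s and contact force between blue_cell and the fingers below 0.1 N).
It fails at once if the end contact is pressed with more than 18 N (contact force between blue_cell and end_contact_c0 above 18 N).
It fails at once if the cell is forced against a flank of the V with more than 30 N (contact force between blue_cell and tester_c0 above 30 N or contact force between blue_cell and tester_c1 above 30 N).
It fails at once if another thing on the bench is shifted by more than 15 mm (distance of any of green_cell, orange_cell, screwdriver, screw_jar, multimeter, controller, screw_dish from where it was at the start of the episode above 0.015 m).
It also fails if it takes over 64 s, if anything falls off the work surface, if the arm or the gripper's body presses on something with over 40 N, if the wrist force passes 120 N, or if a joint passes its speed limit or range.

## Working session

There is one attempt and no reset: what is moved stays moved. The work goes in short steps, Python scripts to look and compute and a shell command to move; the robot and the scene stay as the last step left them, time stands still between calls to the robot, and variables do not carry over. Pictures are saved under pics/ and viewed, at most 10 in all, crops included, and the job is handed in when it is done.

```bash
mkdir -p pics; cat > h.py <<'E'
from station import *
import numpy as np, cv2
def shot(n,f):
    c=read_camera(n); cv2.imwrite('pics/'+f,cv2.cvtColor(c['pixels'],cv2.COLOR_RGB2BGR)); np.savez('pics/'+f+'.npz',**{k:np.array(v) for k,v in c.items()}); return c
def load(f): return np.load('pics/'+f+'.npz')
def ray(c,u,v,z):
    d=c['R'].T@np.linalg.solve(c['mtx'],[u,v,1]); o=-c['R'].T@c['t']; return o+d*(z-o[2])/d[2]
def proj(c,X):
    p=c['mtx']@(c['R']@np.array(X)+c['t']); return p[:2]/p[2]
def crop(f,x0,y0,x1,y1,s,out):
    im=cv2.imread('pics/'+f)[y0:y1,x0:x1]; cv2.imwrite('pics/'+out,cv2.resize(im,None,fx=s,fy=s,interpolation=cv2.INTER_CUBIC))
E
python3 - <<'E'
from h import *
for n in('scene','side','wrist'):
    c=shot(n,n+'0.png'); print(n,-np.array(c['R']).T@c['t'])
s=sense();print(s)
E
```

```text
scene [1.31019437 0.37209018 1.01413405]
side [-0.0078859  -0.78693606  0.92572278]
wrist [0.7240651  0.07675832 0.3724061 ]
{'time_s': 0.15, 'joint_pos': array([-0.09349195,  0.5919228 ,  0.04832484,  1.60952826, -0.03332496,
        0.94268553, -0.0336883 ]), 'dq': array([-0.00263331, -0.00221517,  0.00081288, -0.00263623,  0.00152584,
        0.00061658, -0.00158592]), 'effort': array([ 2.83839137e-03, -5.49247491e+01,  1.54947661e+00, -1.98453355e+01,
        9.54968476e-03,  5.72513367e-03,  5.49048636e-06]), 'ee_pos': array([7.24293538e-01, 1.49409483e-06, 1.90493321e-01]), 'tcp_rot': array([-3.13985629e+00,  8.58086627e-05,  1.57085308e+00]), 'contact_force': array([ 0.4823033 ,  0.3327122 , -0.69295175]), 'moment': array([-0.00080597, -0.01565669,  0.04755749]), 'grip_force': 0.0, 'gripper_width': 1.0000125813257559}
```

View pics/scene0.png

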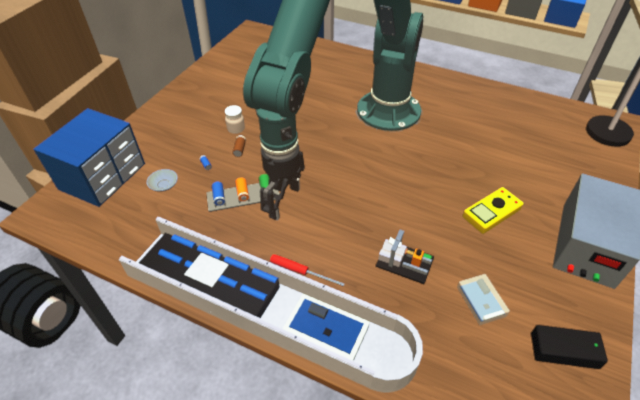

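View pics/side0.png

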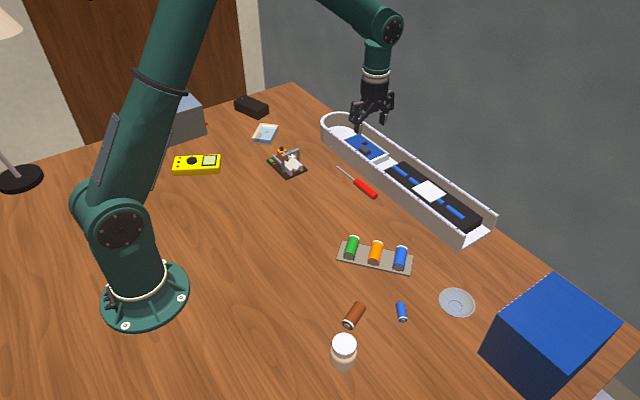

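The scene picture shows the rack at about (235,195) with blue, orange and green cells, and the tester at (405,258). The side picture shows the blue cell at (400,257) and the tester at (287,162). The small blue and brown cells off the rack are decoys. I'll enlarge these areas.

```bash
python3 - <<'E'
from h import *
def C(f,x0,y0):
    im=cv2.imread('pics/'+f)[y0:y0+60,x0:x0+80]; return cv2.resize(im,(400,300),interpolation=cv2.INTER_CUBIC)
a=np.vstack([np.hstack([C('scene0.png',200,160),C('scene0.png',365,220)]),np.hstack([C('side0.png',335,225),C('side0.png',250,130)])])
cv2.imwrite('pics/comp.png',a)
E
```

```text
(no output)
```

View pics/comp.png

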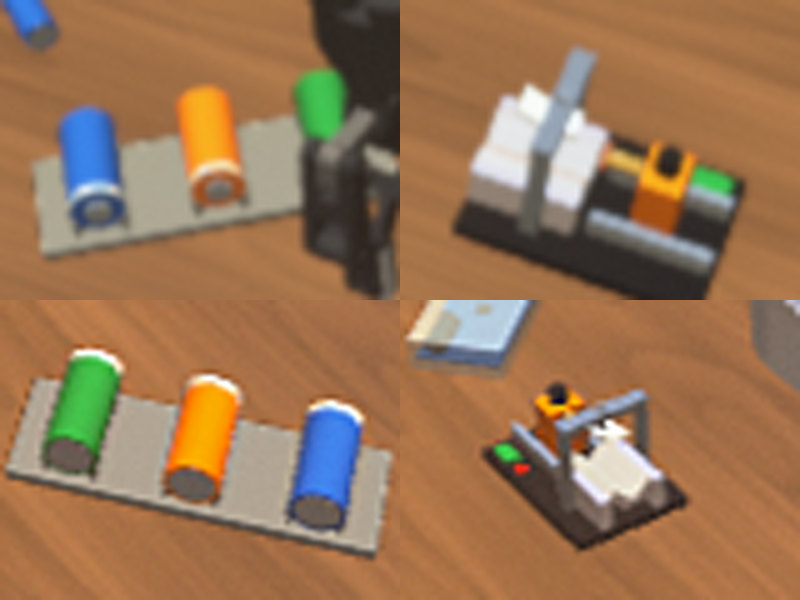

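```bash
python3 - <<'E'
from h import *
s,d=load('scene0.png'),load('side0.png')
S=lambda u,v,z,X,Y:ray(s,X+u/5,Y+v/5,z).round(4)
print('button blue',S(97,211,.028,200,160)); print('button orange',S(218,189,.028,200,160))
D=lambda u,v,z,X,Y:ray(d,X+u/5,Y+v/5,z).round(4)
for p in[(318,212),(192,184),(72,155)]: print('tail',D(*p,.028,335,225))
print('base scene FL,FR,BR',S(55,230,.01,365,220),S(305,303,.01,365,220),S(344,182,.01,365,220))
print('base side mouthR,mouthF,far',D(288,198,.01,250,130),D(182,246,.01,250,130),D(83,155,.01,250,130))
print('bridge top scene ends',S(145,150,.08,365,220),S(185,52,.08,365,220))
print('bridge top side',D(165,130,.08,250,130),D(242,96,.08,250,130))
E
```

```text
button blue [ 0.6385 -0.2701  0.028 ]
button orange [ 0.5951 -0.2179  0.028 ]
tail [ 0.5882 -0.3185  0.028 ]
tail [ 0.5451 -0.2657  0.028 ]
tail [ 0.504  -0.2129  0.028 ]
base scene FL,FR,BR [0.6376 0.1997 0.01  ] [0.6247 0.3273 0.01  ] [0.5456 0.3237 0.01  ]
base side mouthR,mouthF,far [0.6348 0.1892 0.01  ] [0.5464 0.1859 0.01  ] [0.5418 0.3125 0.01  ]
bridge top scene ends [0.6222 0.2343 0.08  ] [0.5562 0.2319 0.08  ]
bridge top side [0.5587 0.2218 0.08  ] [0.6222 0.2256 0.08  ]
```

Units first: shifts go in shares of 0.5 m and turns go in shares of 120 degrees. So -0.055 m is -0.11, -0.05 m is -0.1, 0.178 rad is 0.085.

```bash
echo '[[-0.1, -0.042, 0, 0, 0, 0], [-0.1, -0.042, 0, 0, 0, 0], [-0.1, -0.042, 0, 0, 0, 0], [-0.1, -0.042, 0, 0, 0, 0], [-0.1, -0.042, 0, 0, 0, 0], [-0.11, -0.042, 0, 0, 0, 0], [0, 0, 0, 0, 0, 0.085], [0, 0, 0, 0, 0, 0.085], [0, 0, 0, 0, 0, 0.085], [0, 0, 0, 0, 0, 0.085], [0, 0, 0, 0, 0, 0.085], [0, 0, 0, 0, 0, 0], [0, 0, 0, 0, 0, 0]]' | python3 -m inch 1.0
python3 - <<'E'
from h import *
c=shot('wrist','w1.png'); print(c['R'],-c['R'].T@c['t'])
E
```

```text
time_s: 1.78
ee_pos: [0.5989, -0.3048, 0.1912]
tcp_rot: [-3.141, 0.0, 0.684]
contact_force: [0.6, -0.5, 0.1]
gripper_width: 1.001
grip_force: 0.0
[[ 6.31328777e-01 -7.75515266e-01 -2.19735495e-04]
 [-7.38720035e-01 -6.01460836e-01  3.04199889e-01]
 [-2.36043820e-01 -1.91887821e-01 -9.52608198e-01]] [ 0.65888396 -0.25678857  0.37326251]
```

View pics/w1.png

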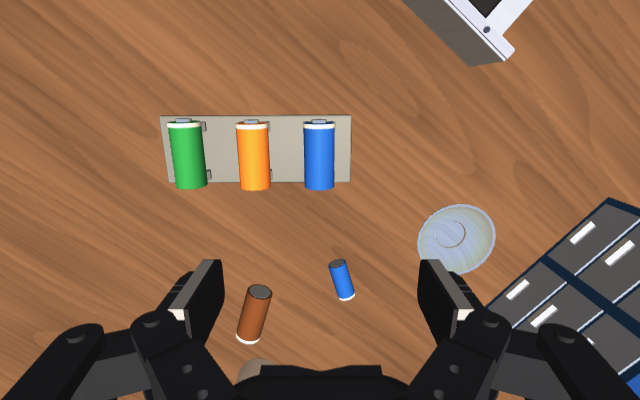

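The wrist picture shows the blue cell at (319,155): button face around (319,121), tail around (319,188), with its axis nearly vertical in the image.

```bash
python3 - <<'E'
from h import *
c=load('w1.png'); s=sense()
for n,p,z in[('button',(319.3,121),.032),('band mid top-edge',(319,126),.04),('tail bottom',(319,189),.028),('rack TR',(350,115),.005),('TL',(160,115),.005),('BR',(350,182),.005)]: print(n,ray(c,*p,z).round(4))
print(proj(c,s['ee_pos']))
S=load('scene0.png');D=load('side0.png')
for t in (.6385,-.2701,.028),: print(proj(c,t))
print(proj(c,[.588,-.3185,.028]))
E
```

```text
button [ 0.6357 -0.274   0.032 ]
band mid top-edge [ 0.6324 -0.2764  0.04  ]
tail bottom [ 0.5799 -0.3189  0.028 ]
rack TR [ 0.6594 -0.2969  0.005 ]
TL [ 0.5313 -0.1395  0.005 ]
BR [ 0.6033 -0.3451  0.005 ]
[319.62801844 228.19638279]
[318.00972542 115.91206724]
[323.46301099 183.11847811]
```

To row units: 0.03 m is 0.06, -0.003 m is -0.006.

```bash
echo '[[-0.006, 0.002, 0, 0, 0, 0], [0, 0, 0.06, 0, 0, 0], [0, 0, 0.06, 0, 0, 0], [0, 0, 0.06, 0, 0, 0], [0, 0, 0.06, 0, 0, 0], [0, 0, 0.06, 0, 0, 0], [0, 0, 0.038, 0, 0, 0], [0, 0, 0, 0, 0, 0], [0, 0, 0, 0, 0, 0]]' | python3 -m inch 0.6
echo '[[0, 0, 0, 0, 0, 0], [0, 0, 0, 0, 0, 0], [0, 0, 0, 0, 0, 0], [0, 0, 0, 0, 0, 0], [0, 0, 0, 0, 0, 0], [0, 0, 0, 0, 0, 0]]' | python3 -m inch 0.0
```

```text
time_s: 2.95
ee_pos: [0.5981, -0.3083, 0.0234]
tcp_rot: [3.14, -0.001, 0.681]
contact_force: [0.4, 0.2, 0.7]
gripper_width: 0.602
grip_force: 0.0
time_s: 3.7
ee_pos: [0.5973, -0.3077, 0.0224]
tcp_rot: [-3.142, 0.0, 0.681]
contact_force: [-0.8, -0.8, 0.8]
gripper_width: 0.004
grip_force: 0.0
```

```bash
python3 - <<'E'
from h import *
c=shot('wrist','w2.png'); d=shot('side','s2.png')
a=np.vstack([cv2.imread('pics/w2.png')[:, :],cv2.resize(cv2.imread('pics/s2.png')[210:300,320:464],(640,400))])
cv2.imwrite('pics/c2.png',cv2.resize(a,(480,600)))
E
```

```text
(no output)
```

View pics/c2.png

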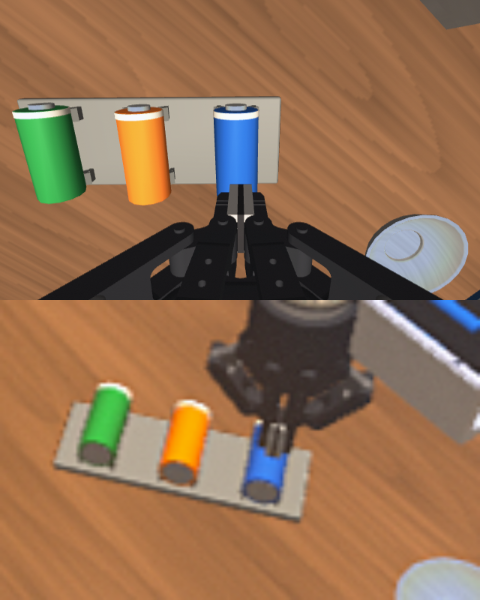

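```bash
python3 - <<'E'
from h import *
s=sense(); p=s['ee_pos']; w,d=load('w2.png'),load('s2.png'); print(p,s['tcp_rot'])
for dz in(0,.02,.03,.04): print(dz,proj(w,p+[0,0,dz]),proj(d,p+[0,0,dz]))
# blue cell pixel points in new wrist picture
for n,q,z in[('button',(315,143),.032),('bandtop',(315,152),.044),('rackTR',(373,130),.005),('rackBR',(370,244),.005)]: print(n,ray(w,*q,z).round(4))
# expected cell points
u=np.array([.775,.631,0]);C0=np.array([.610,-.295,.028])
for k in(-.035,.035): print(k,proj(d,C0+k*u),proj(w,C0+k*u))
print('wristcam',-w['R'].T@w['t'])
crop('s2.png',350,200,450,275,8,'s2c.png')
E
```

```text
[ 0.59728321 -0.30766377  0.02234858] [-3.14152861e+00  7.43406334e-05  6.80829250e-01]
0 [319.49934412 228.0611068 ] [398.04994863 264.61963846]
0.02 [319.39772051 242.79649844] [399.04751855 259.83830197]
0.03 [319.33827648 251.41586241] [399.5551539  257.40521389]
0.04 [319.27169586 261.07003204] [400.06882995 254.94317289]
button [ 0.6357 -0.2737  0.032 ]
bandtop [ 0.6338 -0.2754  0.044 ]
rackTR [ 0.6596 -0.2976  0.005 ]
rackBR [ 0.6036 -0.3449  0.005 ]
-0.035 [396.74710849 267.93594721] [316.52346387 258.86856043]
0.035 [400.38268284 248.93322225] [315.67087874 138.74006049]
wristcam [ 0.65732459 -0.25977394  0.20442288]
```

View pics/s2c.png

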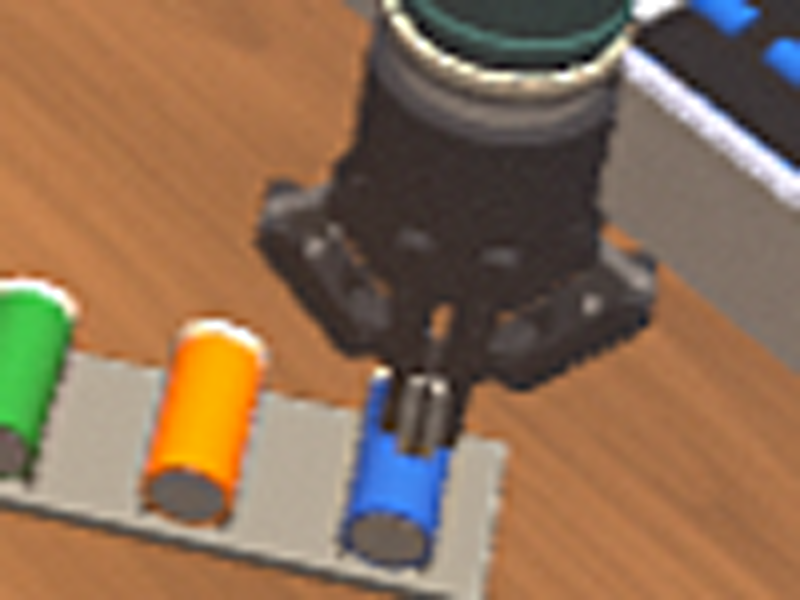

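The side crop shows the shut fingertips at about pixel (403,256), lying on top of the blue cell. The reported TCP projects to (398,265), so the tips are higher than reported. I'll triangulate them using the wrist and scene cameras as well.

```bash
python3 - <<'E'
from h import *
c=shot('scene','sc2.png'); p=sense()['ee_pos']; print(proj(c,p),proj(c,p+[0,0,.022]))
f=lambda n,x,y:cv2.resize(cv2.imread('pics/'+n)[y:y+120,x:x+80],(400,600),interpolation=cv2.INTER_CUBIC)
g=cv2.resize(cv2.imread('pics/w2.png')[180:300,280:360],(400,600),interpolation=cv2.INTER_CUBIC)
cv2.imwrite('pics/c3.png',np.hstack([f('sc2.png',185,130),g]))
E
```

```text
[216.83063915 189.70359744] [215.54287691 184.39806638]
```

View pics/c3.png

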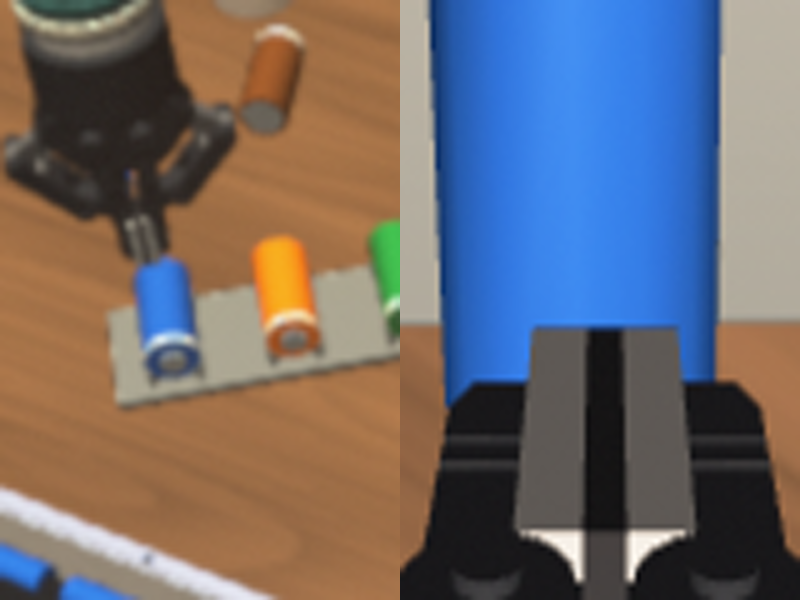

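```bash
python3 - <<'E'
from h import *
from scipy.optimize import least_squares
w,d,c=load('w2.png'),load('s2.png'),load('sc2.png'); p=sense()['ee_pos']
u=np.array([np.cos(.681),np.sin(.681),0]);n=np.array([-u[1],u[0],0])
X=lambda q,s:p+u*(q[0]+s)+n*q[1]+[0,0,q[2]]
def r(q): return np.r_[proj(w,X(q,.011))-[321,245.6],proj(c,X(q,.011))-[214,182.4],proj(d,X(q,-.011))-[403.1,256.2]]
q=least_squares(r,[0,0,.02]); print('offset u,n,z',q.x,'res',q.fun.round(1))
def b(q): # blue cell from pixel: scene button, wrist button/tail(w1), side tail
    C=np.array([q[0],q[1],.028]); return np.r_[proj(c,C+.035*u)-[185+173/5,130+358/5],proj(d,C-.035*u)-[350+385/8,200+540/8],proj(load('w1.png'),C+.035*u)-[319.3,122]]
q=least_squares(b,[.61,-.295]); print('cell',q.x,q.fun.round(1),'rel TCP u,n',(q.x-p[:2])@u[:2],(q.x-p[:2])@n[:2])
E
```

```text
offset u,n,z [ 0.00072186 -0.00104715  0.04735943] res [ 0.5 -0.2 -0.  -1.3 -2.8 -0.1]
cell [ 0.6080743  -0.29666636] [-0.9 -0.7 -1.5  1.2  0.2 -0.6] rel TCP u,n 0.015324764648312129 0.0017348930310974809
```

The fit puts the real fingertips about 40 to 47 mm above the reported TCP, so the reported tool height can't be trusted. I'll check it by touching the bare table beyond the rack's tail side with the fingers shut.

To row units: -0.025 m is -0.05, 0.01 m is 0.02.

```bash
echo '[[-0.05, 0, 0, 0, 0, 0], [-0.05, 0, 0, 0, 0, 0], [0, 0, 0.02, 0, 0, 0], [0, 0, 0.02, 0, 0, 0], [0, 0, 0, 0, 0, 0], [0, 0, 0, 0, 0, 0]]' | python3 -m inch
echo '[[0, 0, 0.008, 0, 0, 0], [0, 0, 0.008, 0, 0, 0], [0, 0, 0, 0, 0, 0]]' | python3 -m inch
```

```text
time_s: 4.6
ee_pos: [0.5592, -0.3383, 0.0021]
tcp_rot: [-3.141, -0.0, 0.682]
contact_force: [0.6, -0.4, -0.3]
gripper_width: -0.005
grip_force: 0.0
time_s: 4.97
ee_pos: [0.5582, -0.3388, -0.006]
tcp_rot: [-3.141, 0.0, 0.681]
contact_force: [0.7, 0.2, -0.3]
gripper_width: 0.004
grip_force: 0.0
```

Reported z is below the table with no contact, so the offset is real. I'll continue down.

To row units: 0.005 m is 0.01.

```bash
echo '[[0, 0, 0.01, 0, 0, 0], [0, 0, 0.01, 0, 0, 0], [0, 0, 0.01, 0, 0, 0], [0, 0, 0, 0, 0, 0]]' | python3 -m inch
echo '[[0, 0, 0.008, 0, 0, 0], [0, 0, 0.004, 0, 0, 0], [0, 0, 0, 0, 0, 0]]' | python3 -m inch
```

```text
time_s: 5.48
ee_pos: [0.558, -0.3389, -0.0212]
tcp_rot: [-3.141, 0.0, 0.681]
contact_force: [-0.1, 0.0, 0.1]
gripper_width: 0.003
grip_force: 0.0
time_s: 5.85
ee_pos: [0.5583, -0.3391, -0.0268]
tcp_rot: [-3.141, 0.0, 0.681]
contact_force: [-0.7, -0.3, -0.8]
gripper_width: -0.0
grip_force: 0.0
```

```bash
python3 - <<'E'
from h import *
d=shot('side','s4.png');s=shot('scene','sc4.png');p=sense()['ee_pos'];print(p)
for z in(0,.01,.02,.03,.04,.05):print(z,proj(d,[p[0],p[1],z]),proj(s,[p[0],p[1],z]))
f=lambda n,x,y:cv2.resize(cv2.imread('pics/'+n)[y:y+75,x:x+50],(400,600),interpolation=cv2.INTER_CUBIC)
cv2.imwrite('pics/c4.png',np.hstack([f('s4.png',370,220),f('sc4.png',185,140)]))
E
```

```text
[ 0.55849244 -0.33920205 -0.02653225]
0 [394.23207095 284.12699618] [216.58900118 183.00564391]
0.01 [394.71430077 281.82286919] [216.02656737 180.65838255]
0.02 [395.20230602 279.49114678] [215.45817332 178.28624672]
0.03 [395.69619108 277.13133024] [214.88372379 175.88883891]
0.04 [396.19606286 274.74290872] [214.30312147 173.46575309]
0.05 [396.70203088 272.32535895] [213.716267   171.01657451]
```

View pics/c4.png

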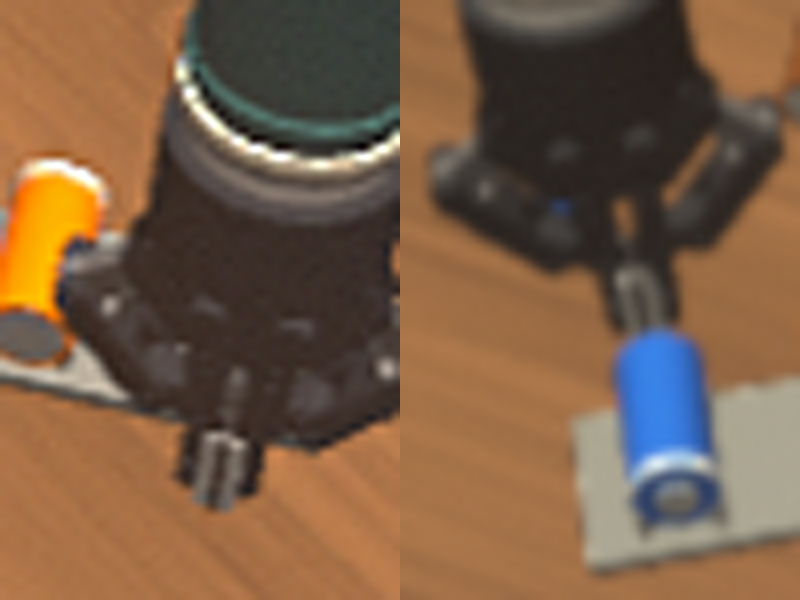

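The side crop shows the shut tips at about (397,283), still roughly 10 to 15 mm above the table. The cells are undisturbed. I'll keep lowering.

To row units: 0.003 m is 0.006.

```bash
echo '[[0, 0, 0.006, 0, 0, 0], [0, 0, 0.006, 0, 0, 0], [0, 0, 0, 0, 0, 0]]' | python3 -m inch
echo '[[0, 0, 0.004, 0, 0, 0], [0, 0, 0.004, 0, 0, 0], [0, 0, 0, 0, 0, 0]]' | python3 -m inch
echo '[[0, 0, 0.004, 0, 0, 0], [0, 0, 0.002, 0, 0, 0], [0, 0, 0, 0, 0, 0]]' | python3 -m inch
```

```text
time_s: 6.32
ee_pos: [0.5582, -0.3389, -0.033]
tcp_rot: [-3.141, 0.0, 0.681]
contact_force: [-0.2, -0.4, -0.1]
gripper_width: -0.0
grip_force: 0.0
time_s: 6.7
ee_pos: [0.5583, -0.339, -0.0368]
tcp_rot: [-3.141, 0.0, 0.681]
contact_force: [0.4, -0.6, 0.1]
gripper_width: -0.002
grip_force: 0.0
time_s: 7.08
ee_pos: [0.5584, -0.3392, -0.0396]
tcp_rot: [3.142, 0.0, 0.681]
contact_force: [-0.4, 0.7, 0.6]
gripper_width: 0.001
grip_force: 0.0
```

To row units: 0.002 m is 0.004.

```bash
echo '[[0, 0, 0.004, 0, 0, 0], [0, 0, 0, 0, 0, 0]]' | python3 -m inch
echo '[[0, 0, 0.003, 0, 0, 0], [0, 0, 0, 0, 0, 0]]' | python3 -m inch | grep -E 'ee|contact'
echo '[[0, 0, 0.003, 0, 0, 0], [0, 0, 0, 0, 0, 0]]' | python3 -m inch | grep -E 'ee|contact'
```

```text
time_s: 7.32
ee_pos: [0.5586, -0.3392, -0.0398]
tcp_rot: [-3.141, -0.001, 0.681]
contact_force: [-2.7, 2.4, 12.0]
gripper_width: 0.003
grip_force: 6.0
ee_pos: [0.5586, -0.3392, -0.0398]
contact_force: [-5.0, 3.1, 22.5]
ee_pos: [0.5586, -0.3392, -0.0399]
contact_force: [-5.6, 4.6, 30.1]
```

To row units: -0.03 m is -0.06, 0.024 m is 0.048.

```bash
echo '[[0, 0, -0.04, 0, 0, 0], [0, 0, -0.06, 0, 0, 0], [0, 0, -0.06, 0, 0, 0], [0.048, -0.002, 0, 0, 0, 0], [0.048, -0.002, 0, 0, 0, 0], [0, 0, 0, 0, 0, 0], [0, 0, 0.03, 0, 0, 0], [0, 0, 0.03, 0, 0, 0], [0, 0, 0.03, 0, 0, 0], [0, 0, 0.016, 0, 0, 0], [0, 0, 0, 0, 0, 0]]' | python3 -m inch 0.6
echo '[[0, 0, 0, 0, 0, 0], [0, 0, 0, 0, 0, 0], [0, 0, 0, 0, 0, 0], [0, 0, 0, 0, 0, 0], [0, 0, 0, 0, 0, 0]]' | python3 -m inch 0.0
```

```text
time_s: 9.2
ee_pos: [0.5937, -0.3073, -0.0186]
tcp_rot: [-3.14, 0.001, 0.68]
contact_force: [1.0, -0.8, -0.3]
gripper_width: 0.602
grip_force: 0.0
time_s: 9.82
ee_pos: [0.594, -0.3068, -0.0168]
tcp_rot: [-3.14, 0.0, 0.681]
contact_force: [-3.8, 2.1, 6.2]
gripper_width: 0.343
grip_force: 59.3
```

To row units: -0.045 m is -0.09, -0.03 m is -0.06.

```bash
echo '[[0, 0, -0.06, 0, 0, 0], [0, 0, -0.09, 0, 0, 0], [0, 0, -0.09, 0, 0, 0], [0, 0, 0, 0, 0, 0]]' | python3 -m inch
echo '[[0, 0, 0, 0, 0, -0.0869], [0, 0, 0, 0, 0, -0.0869], [0, 0, 0, 0, 0, -0.0869], [0, 0, 0, 0, 0, -0.0869], [0, 0, 0, 0, 0, -0.0869], [0.1, 0, 0, 0, 0, 0], [0.11, 0, 0, 0, 0, 0], [0.11, 0, 0, 0, 0, 0], [0.11, 0, 0, 0, 0, 0], [0.11, 0, 0, 0, 0, 0], [0.11, 0, 0, 0, 0, 0], [0.1, 0, 0, 0, 0, 0], [0, 0, 0, 0, 0, 0], [0, 0, 0, 0, 0, 0]]' | python3 -m inch
python3 - <<'E'
from h import *
w=shot('wrist','w5.png');s=shot('side','s5.png');c=shot('scene','sc5.png')
print(sense()['ee_pos'],sense()['tcp_rot'])
f=lambda n,x,y,W,H,o:cv2.resize(cv2.imread('pics/'+n)[y:y+H,x:x+W],o,interpolation=cv2.INTER_CUBIC)
# project predicted tester
for X in[(.591,.19,.048),(.59,.243,.048),(.592,.11,.1)]:print(X,proj(w,X),proj(s,X),proj(c,X))
cv2.imwrite('pics/c5.png',np.hstack([f('w5.png',180,0,280,350,(480,600)),np.vstack([f('s5.png',230,110,96,90,(320,300)),f('sc5.png',340,200,96,90,(320,300))])]))
E
```

```text
time_s: 10.32
ee_pos: [0.5981, -0.3098, 0.1068]
tcp_rot: [3.132, -0.004, 0.681]
contact_force: [-0.4, -1.4, -1.6]
gripper_width: 0.348
grip_force: 59.9
time_s: 12.08
ee_pos: [0.5864, 0.0671, 0.1015]
tcp_rot: [-3.14, 0.001, 1.591]
contact_force: [-0.3, 0.3, -2.1]
gripper_width: 0.348
grip_force: 59.8
[0.58683804 0.06522868 0.1019628 ] [-3.14101931e+00  1.17056145e-03  1.58764260e+00]
(0.591, 0.19, 0.048) [332.57130497  13.29653239] [296.56634847 165.11417488] [380.31724175 242.36635915]
(0.59, 0.243, 0.048) [333.69133192 -89.367885  ] [288.01695706 157.45448922] [400.21495091 249.35245836]
(0.592, 0.11, 0.1) [333.01105935 155.15327698] [310.00346114 164.67960667] [352.16788904 219.15646849]
```

View pics/c5.png

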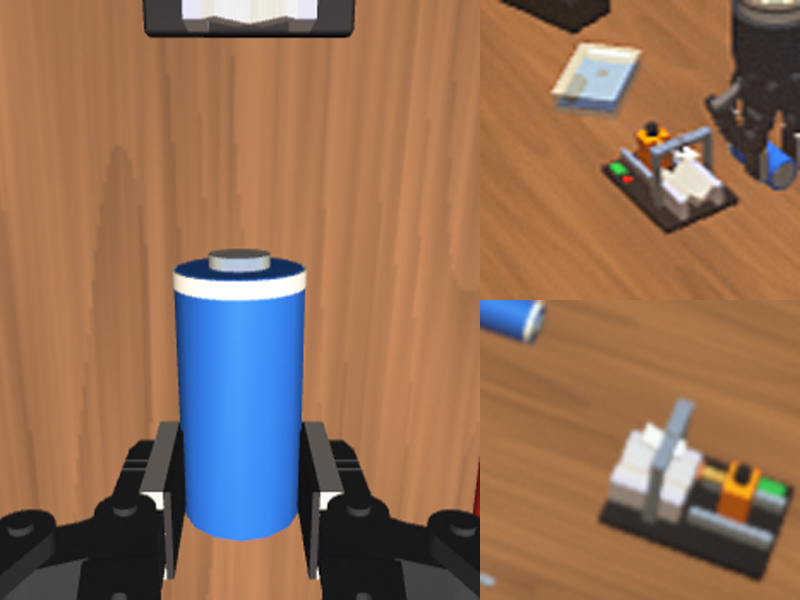

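The composite shows the cell level and centred in the pads: axis at wrist column 320, button at about (320,150). The tester's near edge is at (325,18). I'll move 50 mm closer, still well above it, fit the cell axis by code, and view the tester enlarged.

To row units: 0.025 m is 0.05.

```bash
echo '[[0.05, 0, 0, 0, 0, 0], [0.05, 0, 0, 0, 0, 0], [0, 0, 0, 0, 0, 0], [0, 0, 0, 0, 0, 0], [0, 0, 0, 0, 0, 0]]' | python3 -m inch
cat > cell.py <<'E'
from h import *
from scipy.optimize import least_squares
from scipy.spatial.transform import Rotation as Ro
def cellfit(f,btn=None,show=True):
    c=load(f);im=cv2.cvtColor(c['pixels'],cv2.COLOR_RGB2HSV).astype(int)
    o=-c['R'].T@c['t']; K=np.linalg.inv(c['mtx']); rays=[]
    for v in range(182,240,3):
        m=np.where((abs(im[v,:,0]-108)<12)&(im[v,:,1]>130)&(im[v,:,2]>60))[0]; m=m[(m>250)&(m<390)]
        for u in(m.min()-.5,m.max()+.5): d=c['R'].T@K@[u,v,1]; rays.append(d/np.linalg.norm(d))
    rays=np.array(rays); s=sense(); p=s['ee_pos'];T=Ro.from_euler('xyz',s['tcp_rot']).as_matrix()
    def ax(q): # axis in tool frame: y offset, z offset, yaw, pitch
        return p+T@[0,q[0],q[1]], T@(np.array([1,q[2],q[3]])/np.linalg.norm([1,q[2],q[3]]))
    def r(q):
        P,D=ax(q); n=np.cross(rays,D); return (abs(n@(P-o))/np.linalg.norm(n,axis=1)-.016)*1e3
    q=least_squares(r,[0,-.045,0,0]); P,D=ax(q.x)
    if show: print('tool-frame y,z off, dy/dx, dz/dx',q.x.round(4),'rms mm',np.sqrt((q.fun**2).mean()).round(2),'axis pt',P.round(4),'dir',D.round(4))
    return c,P,D
E
python3 - <<'E'
from cell import *
shot('wrist','w6.png')
cellfit('w6.png')
crop('w6.png',230,0,410,135,4.4,'w6c.png')
E
```

```text
time_s: 12.85
ee_pos: [0.5861, 0.1153, 0.1023]
tcp_rot: [-3.141, 0.001, 1.588]
contact_force: [-0.5, -0.4, -1.6]
gripper_width: 0.348
grip_force: 59.8
tool-frame y,z off, dy/dx, dz/dx [-0.0006 -0.0423 -0.0066  0.0131] rms mm 0.11 axis pt [0.5854 0.1157 0.1446] dir [-0.0241  0.9996 -0.014 ]
```

View pics/w6c.png

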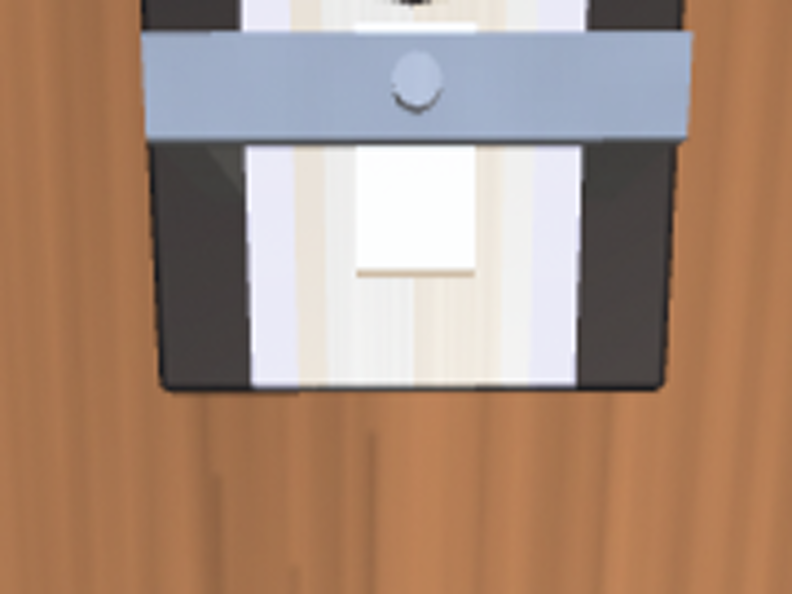

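The crop shows the V vertex at the mouth at wrist (324,88). The shoe lip centre is at (324.4,61.6), and the bridge top's near edge runs from (263.6,30.7) to (385.9,30.7). I'll fit the tester pose to these points.

```bash
cat > plan.py <<'E'
from cell import *
def tester():
    c=load('w6.png')
    pts=[((414,386),(0,0,.0254)),((148,136),(.029,.034,.08)),((686,136),(.029,-.034,.08)),((142,32),(.041,.034,.08)),((692,32),(.041,-.034,.08)),((415.5,270),(.014,0,.069))]
    def W(q,X): ch,sh=np.cos(q[2]),np.sin(q[2]); return np.array([q[0]+ch*X[0]-sh*X[1],q[1]+sh*X[0]+ch*X[1],X[2]])
    def r(q): return np.concatenate([proj(c,W(q,X))-[230+u/4.4,v/4.4] for (u,v),X in pts])
    q=least_squares(r,[.591,.19,1.57]); return q,W
def status(P,D,btn):
    q,W=tester();q=q.x;e=np.array([np.cos(q[2]),np.sin(q[2])]);n=np.array([-e[1],e[0]])
    B=P+D*btn
    print('button tester x %.4f y %.4f z %.4f  yaw err %.4f pitch %.4f'%((B[:2]-q[:2])@e,(B[:2]-q[:2])@n,B[2],np.arctan2(D@np.r_[n,0],D@np.r_[e,0]),D[2]))
E
python3 - <<'E'
from plan import *
q,W=tester(); print(q.x.round(4),q.fun.round(1))
c,P,D=cellfit('w6.png',show=False)
# button face: centre px from w5 crop (240,260) => (320,151.7); same in w6 (camera fixed in hand)
for uv in[(320,150),(320,151.7)]:
    d=c['R'].T@np.linalg.solve(c['mtx'],[*uv,1]);o=-c['R'].T@c['t']
    A=np.c_[D,-d]; t=np.linalg.lstsq(A,o-P,rcond=None)[0]; print('button along axis from TCP',t[0])
status(P,D,t[0])
E
```

```text
[0.5867 0.1943 1.5885] [-0.3 -0.3 -0.5  0.4  0.5  0.3 -0.3 -0.4  0.5 -0.6  0.1  0.7]
button along axis from TCP 0.05263286971601692
button along axis from TCP 0.05191593229485012
button tester x -0.0266 y 0.0029 z 0.1439  yaw err 0.0064 pitch -0.0140
```

Units first: shifts go in shares of 0.5 m and turns go in shares of 120 degrees. So 0.03 m is 0.06, 0.0027 m is 0.0054, 0.008 rad is 0.0038.

```bash
echo '[[0, 0.0054, 0.06, 0, 0.0038, 0], [0, 0, 0.06, 0, 0, 0], [0, 0, 0.06, 0, 0, 0], [0, 0, 0, 0, 0, 0], [0, 0, 0, 0, 0, 0], [0, 0, 0, 0, 0, 0]]' | python3 -m inch
python3 - <<'E'
from plan import *
shot('wrist','w7.png'); c,P,D=cellfit('w7.png'); status(P,D,.0522)
E
```

```text
time_s: 13.65
ee_pos: [0.5899, 0.1181, 0.0138]
tcp_rot: [3.139, -0.008, 1.591]
contact_force: [0.2, -0.0, -1.9]
gripper_width: 0.352
grip_force: 59.9
tool-frame y,z off, dy/dx, dz/dx [-0.0005 -0.0423 -0.0075  0.0088] rms mm 0.12 axis pt [0.5892 0.1178 0.056 ] dir [-2.730e-02  9.996e-01 -3.000e-04]
button tester x -0.0243 y -0.0007 z 0.0560  yaw err 0.0096 pitch -0.0003
```

To row units: 0.011 m is 0.022, 0.01 m is 0.02, 0.007 rad is 0.0033.

```bash
echo '[[0, -0.002, 0.006, 0, 0, 0.0033], [0.02, 0, 0, 0, 0, 0], [0.022, 0, 0, 0, 0, 0], [0.022, 0, 0, 0, 0, 0], [0, 0, 0, 0, 0, 0], [0, 0, 0.002, 0, 0, 0], [0, 0, 0.002, 0, 0, 0], [0, 0, 0, 0, 0, 0]]' | python3 -m inch
python3 - <<'E'
from plan import *
shot('wrist','w8.png'); c,P,D=cellfit('w8.png'); status(P,D,.0522)
E
echo '[[0, 0, 0.002, 0, 0, 0], [0, 0, 0, 0, 0, 0]]' | python3 -m inch
echo '[[0, 0, 0.002, 0, 0, 0], [0, 0, 0, 0, 0, 0]]' | python3 -m inch
```

```text
time_s: 14.7
ee_pos: [0.5872, 0.1494, 0.0075]
tcp_rot: [-3.141, -0.008, 1.583]
contact_force: [0.4, 0.1, -0.7]
gripper_width: 0.346
grip_force: 59.9
tool-frame y,z off, dy/dx, dz/dx [-0.0007 -0.0421 -0.0075  0.0089] rms mm 0.12 axis pt [0.5866 0.1492 0.0497] dir [-0.0198  0.9998 -0.0012]
button tester x 0.0071 y 0.0010 z 0.0496  yaw err 0.0021 pitch -0.0012
time_s: 15.0
ee_pos: [0.5872, 0.15, 0.0066]
tcp_rot: [-3.141, -0.008, 1.584]
contact_force: [0.2, 0.1, -0.9]
gripper_width: 0.346
grip_force: 59.9
time_s: 15.25
ee_pos: [0.5872, 0.1501, 0.0056]
tcp_rot: [-3.141, -0.008, 1.584]
contact_force: [-0.9, 1.0, -0.7]
gripper_width: 0.347
grip_force: 59.9
```

To row units: 0.001 m is 0.002.

```bash
for i in 1; do echo '[[0, 0, 0.002, 0, 0, 0], [0, 0, 0, 0, 0, 0]]' | python3 -m inch | grep -E 'ee|cont'; done
echo '[[0, 0, 0.002, 0, 0, 0], [0, 0, 0, 0, 0, 0]]' | python3 -m inch | grep -E 'ee|cont'
echo '[[0, 0, 0.001, 0, 0, 0], [0, 0, 0, 0, 0, 0]]' | python3 -m inch | grep -E 'ee|cont'
```

```text
ee_pos: [0.5872, 0.1501, 0.0046]
contact_force: [0.4, -0.4, -0.4]
ee_pos: [0.5873, 0.1501, 0.0036]
contact_force: [-0.6, 0.7, -0.6]
ee_pos: [0.5875, 0.1502, 0.0032]
contact_force: [-0.1, 0.4, -0.8]
```

To row units: 0.0005 m is 0.001.

```bash
echo '[[0, 0, 0.001, 0, 0, 0], [0, 0, 0, 0, 0, 0]]' | python3 -m inch | grep -E 'ee|cont'
echo '[[0, 0, 0.001, 0, 0, 0], [0, 0, 0, 0, 0, 0]]' | python3 -m inch | grep -E 'ee|cont'
echo '[[0, 0, 0.001, 0, 0, 0], [0, 0, 0, 0, 0, 0]]' | python3 -m inch | grep -E 'ee|cont'
```

```text
ee_pos: [0.5877, 0.1502, 0.0028]
contact_force: [0.6, -1.0, -0.1]
ee_pos: [0.5878, 0.1502, 0.0024]
contact_force: [0.9, -1.5, 0.5]
ee_pos: [0.5878, 0.1501, 0.002]
contact_force: [0.9, -0.8, 4.0]
```

To row units: 0.003 m is 0.006, 0.0005 m is 0.001.

```bash
echo '[[0, 0.001, -0.0008, 0, 0, 0], [0.006, 0, 0, 0, 0, 0], [0.006, 0, 0, 0, 0, 0], [0.006, 0, 0, 0, 0, 0], [0, 0, 0, 0, 0, 0]]' | python3 -m inch | grep -E 'ee|cont|rot'
echo '[[0.006, 0, 0, 0, 0, 0], [0.006, 0, 0, 0, 0, 0], [0.006, 0, 0, 0, 0, 0], [0, 0, 0, 0, 0, 0]]' | python3 -m inch | grep -E 'ee|cont|rot'
```

```text
ee_pos: [0.5877, 0.1582, 0.0022]
tcp_rot: [-3.141, -0.007, 1.583]
contact_force: [-0.3, -5.1, 5.1]
ee_pos: [0.5874, 0.1666, 0.0024]
tcp_rot: [-3.141, -0.006, 1.583]
contact_force: [0.5, -5.8, 5.6]
```

To row units: 0.003 m is 0.006, -0.0006 m is -0.0012.

```bash
echo '[[0, 0, -0.0012, 0, 0, 0], [0.006, 0, 0, 0, 0, 0], [0.006, 0, 0, 0, 0, 0], [0.006, 0, 0, 0, 0, 0], [0, 0, 0, 0, 0, 0]]' | python3 -m inch | grep -E 'ee|cont|rot'
echo '[[0.006, 0, 0, 0, 0, 0], [0.006, 0, 0, 0, 0, 0], [0.003, 0, 0, 0, 0, 0], [0, 0, 0, 0, 0, 0]]' | python3 -m inch | grep -E 'ee|cont|rot'
echo '[[0.002, 0, 0, 0, 0, 0], [0.002, 0, 0, 0, 0, 0], [0, 0, 0, 0, 0, 0]]' | python3 -m inch | grep -E 'ee|cont|rot'
```

```text
ee_pos: [0.5873, 0.1737, 0.0029]
tcp_rot: [-3.14, -0.004, 1.582]
contact_force: [0.5, -8.7, 5.6]
ee_pos: [0.5871, 0.1806, 0.003]
tcp_rot: [-3.14, -0.003, 1.582]
contact_force: [-0.3, -9.1, 6.0]
ee_pos: [0.5871, 0.1822, 0.003]
tcp_rot: [-3.14, -0.003, 1.582]
contact_force: [1.2, -9.5, 6.7]
```

To row units: -0.001 m is -0.002.

```bash
echo '[[0, 0, -0.002, 0, 0, 0], [0.002, 0, 0, 0, 0, 0], [0.002, 0, 0, 0, 0, 0], [0, 0, 0, 0, 0, 0]]' | python3 -m inch | grep -E 'ee|cont|rot'
python3 - <<'E'
from h import *
print(sense()['moment'])
E
echo '[[0.002, 0, 0, 0, 0, 0], [0.002, 0, 0, 0, 0, 0], [0, 0, 0, 0, 0, 0]]' | python3 -m inch | grep -E 'ee|cont|rot'
```

```text
ee_pos: [0.5867, 0.1898, 0.0035]
tcp_rot: [-3.141, -0.009, 1.585]
contact_force: [1.5, -1.6, -2.8]
[-0.44263118 -0.33153614 -0.08463544]
ee_pos: [0.5866, 0.191, 0.0038]
tcp_rot: [-3.14, -0.008, 1.584]
contact_force: [0.3, -2.5, -3.7]
```

To row units: 0.0005 m is 0.001.

```bash
echo '[[0, 0, 0.001, 0, 0, 0], [0, 0, 0, 0, 0, 0]]' | python3 -m inch | grep -E 'ee|cont|rot'
echo '[[0.002, 0, 0, 0, 0, 0], [0, 0, 0, 0, 0, 0]]' | python3 -m inch | grep -E 'ee|cont'
echo '[[0.002, 0, 0, 0, 0, 0], [0, 0, 0, 0, 0, 0]]' | python3 -m inch | grep -E 'ee|cont'
python3 - <<'E'
from plan import *
shot('wrist','w9.png'); c,P,D=cellfit('w9.png'); status(P,D,.0522)
E
```

```text
ee_pos: [0.5867, 0.191, 0.0035]
tcp_rot: [-3.141, -0.008, 1.584]
contact_force: [-0.4, -1.1, -1.7]
ee_pos: [0.587, 0.1916, 0.0034]
contact_force: [-0.5, -2.1, -2.6]
ee_pos: [0.587, 0.1927, 0.0033]
contact_force: [-0.4, -1.1, -3.6]Traceback (most recent call last):
  File "<stdin>", line 2, in <module>
  File "cell.py", line 9, in cellfit
    for u in(m.min()-.5,m.max()+.5): d=c['R'].T@K@[u,v,1]; rays.append(d/np.linalg.norm(d))
             ~~~~~^^
    return umr_minimum(a, axis, None, out, keepdims, initial, where)
ValueError: zero-size array to reduction operation minimum which has no identity
```

```bash
python3 - <<'E'
from h import *
for f in('w6.png','w8.png','w9.png'):
    im=cv2.cvtColor(load(f)['pixels'],cv2.COLOR_RGB2HSV).astype(int)
    b=(abs(im[:,:,0]-108)<12)&(im[:,:,1]>130)&(im[:,:,2]>60)
    print(f,[(np.where(b[150:,u])[0].min()+150,np.where(b[150:,u])[0].max()+150) for u in(305,315,320,325,335)], [(np.where(b[v,250:390])[0][[0,-1]]+250).tolist() for v in (240,260,290,300) if b[v,250:390].any()])
a=load('w9.png')['pixels'][:,:,::-1]
g=cv2.resize(a[100:340,240:400],(400,600)); cv2.imwrite('pics/w9c.png',g)
E
```

```text
w6.png [(np.int64(158), np.int64(312)), (np.int64(159), np.int64(314)), (np.int64(159), np.int64(314)), (np.int64(159), np.int64(314)), (np.int64(158), np.int64(312))] [[285, 355], [287, 354], [288, 353], [289, 351]]
w8.png [(np.int64(158), np.int64(312)), (np.int64(159), np.int64(314)), (np.int64(159), np.int64(314)), (np.int64(159), np.int64(314)), (np.int64(158), np.int64(312))] [[285, 355], [287, 354], [288, 353], [289, 351]]
w9.png [(np.int64(158), np.int64(312)), (np.int64(159), np.int64(314)), (np.int64(159), np.int64(314)), (np.int64(159), np.int64(314)), (np.int64(158), np.int64(312))] [[285, 355], [287, 354], [288, 353], [289, 351]]
```

To row units: 0.001 m is 0.002, 0.0004 m is 0.0008.

```bash
echo '[[0.002, 0, 0.0008, 0, 0, 0], [0, 0, 0, 0, 0, 0]]' | python3 -m inch | grep -E 'ee|cont'
echo '[[0.002, 0, 0, 0, 0, 0], [0, 0, 0, 0, 0, 0]]' | python3 -m inch | grep -E 'ee|cont'
echo '[[0.002, 0, 0, 0, 0, 0], [0, 0, 0, 0, 0, 0]]' | python3 -m inch | grep -E 'ee|cont'
```

```text
ee_pos: [0.587, 0.1928, 0.0033]
contact_force: [-1.3, -3.3, 0.1]
ee_pos: [0.587, 0.1935, 0.0032]
contact_force: [-1.1, -5.5, 1.3]
ee_pos: [0.587, 0.1945, 0.0032]
contact_force: [-1.3, -5.2, 1.3]
```

```bash
echo '[[0.002, 0, 0, 0, 0, 0], [0, 0, 0, 0, 0, 0]]' | python3 -m inch | grep -E 'ee|cont'
echo '[[0.002, 0, 0, 0, 0, 0], [0, 0, 0, 0, 0, 0]]' | python3 -m inch | grep -E 'ee|cont'
echo '[[0.002, 0, 0, 0, 0, 0], [0, 0, 0, 0, 0, 0]]' | python3 -m inch | grep -E 'ee|cont'
```

```text
ee_pos: [0.5869, 0.1956, 0.0032]
contact_force: [-0.6, -4.4, 1.0]
ee_pos: [0.5869, 0.1966, 0.0032]
contact_force: [-1.1, -4.8, 1.2]
ee_pos: [0.5869, 0.1976, 0.0032]
contact_force: [-1.1, -4.4, 1.0]
```

Steady drag of about 4.7 N, with the button near x = 55 mm and no contact yet. I'll continue.

To row units: 0.001 m is 0.002.

```bash
echo '[[0.002, 0, 0, 0, 0, 0], [0, 0, 0, 0, 0, 0]]' | python3 -m inch | grep -E 'ee|cont'
echo '[[0.002, 0, 0, 0, 0, 0], [0, 0, 0, 0, 0, 0]]' | python3 -m inch | grep -E 'ee|cont'
echo '[[0.002, 0, 0, 0, 0, 0], [0, 0, 0, 0, 0, 0]]' | python3 -m inch | grep -E 'ee|cont'
```

```text
ee_pos: [0.5869, 0.1985, 0.0033]
contact_force: [-1.4, -5.3, 0.6]
ee_pos: [0.5869, 0.1995, 0.0032]
contact_force: [-0.7, -4.2, 1.4]
ee_pos: [0.5868, 0.1997, 0.0032]
contact_force: [-1.5, -6.2, 1.2]
```

To row units: 0.001 m is 0.002.

```bash
echo '[[0.002, 0, 0, 0, 0, 0], [0, 0, 0, 0, 0, 0]]' | python3 -m inch | grep -E 'ee|cont'
echo '[[0.002, 0, 0, 0, 0, 0], [0, 0, 0, 0, 0, 0]]' | python3 -m inch | grep -E 'ee|cont'
```

```text
ee_pos: [0.5868, 0.1999, 0.0032]
contact_force: [-1.7, -6.8, 1.2]
ee_pos: [0.5868, 0.2001, 0.0032]
contact_force: [-1.5, -8.5, 1.5]
```

To row units: 0.001 m is 0.002.

```bash
echo '[[0.002, 0, 0, 0, 0, 0], [0.002, 0, 0, 0, 0, 0], [0, 0, 0, 0, 0, 0]]' | python3 -m inch | grep -E 'ee|cont'
echo '[[0.002, 0, 0, 0, 0, 0], [0.002, 0, 0, 0, 0, 0], [0, 0, 0, 0, 0, 0]]' | python3 -m inch | grep -E 'ee|cont|time'
```

```text
ee_pos: [0.5867, 0.2005, 0.0032]
contact_force: [-1.5, -10.5, 2.6]
time_s: 24.55
ee_pos: [0.5867, 0.2009, 0.0032]
contact_force: [-1.7, -11.6, 3.0]
```

To row units: 0.001 m is 0.002.

```bash
echo '[[0.002, 0, 0, 0, 0, 0], [0.002, 0, 0, 0, 0, 0], [0, 0, 0, 0, 0, 0]]' | python3 -m inch | grep -E 'ee|cont'
echo '[[0, 0, 0, 0, 0, 0], [0, 0, 0, 0, 0, 0], [0, 0, 0, 0, 0, 0], [0, 0, 0, 0, 0, 0], [0, 0, 0, 0, 0, 0], [0, 0, 0, 0, 0, 0], [0, 0, 0, 0, 0, 0], [0, 0, 0, 0, 0, 0]]' | python3 -m inch | grep -E 'ee|cont|time'
```

```text
ee_pos: [0.5866, 0.2012, 0.0032]
contact_force: [-0.2, -14.1, 3.5]
time_s: 25.92
ee_pos: [0.5866, 0.2012, 0.0032]
contact_force: [-1.2, -14.3, 3.7]
```

To row units: -0.002 m is -0.004, -0.001 m is -0.002.

```bash
echo '[[-0.004, 0, 0, 0, 0, 0], [-0.004, 0, 0, 0, 0, 0], [-0.002, 0, 0, 0, 0, 0], [0, 0, 0, 0, 0, 0]]' | python3 -m inch | grep -E 'ee|cont'
echo '[[0, 0, -0.0006, 0, 0, 0], [0, 0, 0, 0, 0, 0], [0, 0, 0, 0, 0, 0]]' | python3 -m inch 0.5
```

```text
ee_pos: [0.5868, 0.2014, 0.0032]
contact_force: [-1.6, -7.5, 2.1]
time_s: 26.8
ee_pos: [0.5876, 0.2066, 0.0038]
tcp_rot: [3.14, -0.01, 1.585]
contact_force: [-0.1, 0.8, 0.2]
gripper_width: 0.497
grip_force: 0.0
```

To row units: -0.03 m is -0.06, -0.02 m is -0.04.

```bash
echo '[[0, 0, -0.02, 0, 0, 0], [0, 0, -0.04, 0, 0, 0], [0, 0, -0.06, 0, 0, 0], [0, 0, -0.06, 0, 0, 0], [0, 0, -0.06, 0, 0, 0], [0, 0, 0, 0, 0, 0], [0, 0, 0, 0, 0, 0], [0, 0, 0, 0, 0, 0]]' | python3 -m inch
python3 - <<'E'
from plan import *
c=shot('wrist','w10.png'); s=sense();print(s['ee_pos'])
im=cv2.cvtColor(c['pixels'],cv2.COLOR_RGB2HSV).astype(int)
b=((abs(im[:,:,0]-108)<12)&(im[:,:,1]>130)&(im[:,:,2]>60)).astype(np.uint8)
n,l,st,ce=cv2.connectedComponentsWithStats(b)
print([ (x.tolist()) for x in st[1:] if x[4]>300])
i=1+st[1:,4].argmax(); ys,xs=np.where(l==i)
q,W=tester();q=q.x
for r in range(ys.min()+5,ys.max()-4,8):
    e=xs[ys==r]; print(r,e.min(),e.max(),len(e))
for B in(.054,.056,.058,.06): print(B,proj(c,W(q,(B-.07,0,.064))),proj(c,W(q,(B-.07,0,.048))))
for x in(-.01,.0,.01): print(x,[proj(c,W(q,(x,y,.048))).round(1) for y in(.016,0,-.016)])
E
```

```text
time_s: 27.8
ee_pos: [0.5861, 0.2034, 0.1226]
tcp_rot: [-3.14, -0.007, 1.584]
contact_force: [0.2, 0.1, 0.0]
gripper_width: 0.502
grip_force: 0.0
[0.58620058 0.20341695 0.12253398]
[[301, 139, 41, 20, 564], [564, 157, 76, 160, 6958], [302, 178, 39, 43, 1201]]
162 605 639 35
170 602 639 38
178 600 639 40
186 598 639 42
194 596 639 44
202 594 639 46
210 592 639 48
218 590 639 50
226 587 637 51
234 585 635 51
242 583 639 57
250 581 639 59
258 579 639 27
266 577 639 25
274 575 639 27
282 572 639 31
290 570 639 33
298 568 639 43
306 566 639 74
0.054 [321.83323694 229.03043987] [321.7922136  221.50265115]
0.056 [321.82364776 226.63411499] [321.78306854 219.22319913]
0.058 [321.81401459 224.22679502] [321.77388386 216.93387064]
0.06 [321.80433711 221.8084041 ] [321.76465929 214.63460135]
-0.01 [array([302.2, 214.7]), array([321.8, 214.6]), array([341.4, 214.6])]
0.0 [array([301.9, 203.1]), array([321.7, 203. ]), array([341.6, 202.9])]
0.01 [array([301.6, 191.2]), array([321.7, 191.1]), array([341.7, 191. ])]
```

```bash
python3 -c "
from station import *
print(job_done())"
```

```text
the job is handed in; nothing more can be done
None
```

I loaded the blue cell into the tester and handed the job in; no verdict came back. It was pressed on the contact at about 9.5 N beyond drag for over a second, then released straight in the V. That the button still touches the contact is inferred from the drag, not measured.

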